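# Take the carton stop off the packing bench's T-track

## Task

Clear the packing bench's T-track: a stiff catch, reached through the thumb recess in the grey ledge beside the track, keeps the orange carton stop captive. Press the catch fully down, slide the stop out of the track's open end and lift it off, then leave it standing upright on its foot inside the shallow blue tray. Leave everything else on the bench where it is.

Things in the scene. Friction and masses are not known exactly. Their poses are not given: they have to be found in the camera images.
- rail: Aluminium T-track fixed to the bench, 300 long, 52 wide, 27 mm high; red cap at its closed end. Origin: middle of its length and width, on the bench. x runs along it to the open end, y across it to the side of the grey ledge, z up. T-slot: floor 12 mm above the bench, 40 wide and 10 mm high under two 5 mm lips with a 14 mm gap. The stop can leave it only through the open end.
- track_open_end (a point): Middle of the slot floor at the very end of the track's open end, 150 mm along x from the track's origin. The stop is free to lift once its whole foot, 60 mm long, is past this point.
- ledge_line (a point): Point in the rail's frame at x = 40, y = 51, z = 36 mm: on the centre line of the grey ledge's top. The ledge (y = 28 to 74 mm, 220 mm long, 36 mm high) has one recess, 60 mm long in x, cut through its whole width. The recess changes place and is not reported: its middle is anywhere within 40 mm of this point along x, always at the middle of the ledge's length.
- catch (a joint): How far the catch is pressed down (m): 0 up, 0.013 fully down. It is the black floor plate of the recess, 24 mm above the bench when up (12 mm under the ledge's top). It takes about 6 N, has no spring and stays put. Its steel tongue, 10 mm long in the track's x, at the recess's middle, crosses the T-slot and blocks the stop's foot until 0.010 down.
- stop: Orange carton stop, 0.2 to 0.45 kg, sliding in the track with 2 mm play, between closed end and catch. Origin: centre of the underside of its foot; axes as the track's at the start. Steel foot 60 (x) x 36 (y) x 7 mm, neck 10 mm wide, black base plate 60 x 44 mm at z = 17 to 25 mm, stop plate 8 mm thick at x = 22 to 30, y = -62 to 20, z = 22 to 68 mm. It can stand on its foot.
- stop_grip (a point): Middle of the stop's orange grip block, on the stop at x = -8, y = 0, z = 54 mm. The block is 26 mm wide in y, reaches from x = -30 to 18 mm and from z = 24 to 68 mm; grip it across y from above.
- tray: Shallow blue open tray fixed to the bench, 180 (x) x 160 (y) x 25 mm high, walls 4 mm, floor about 4 mm thick. Origin: centre of its underside.
- stock_bin: Clear bin full of stock, fixed, 170 (x) x 150 (y) x 70 mm high. Origin: centre of its underside. It and the tray may swap places.
- carton: Bystander: closed brown carton 100 x 200 x 90 mm high. Origin: centre of its underside.
- tape_roll: Bystander: brown tape roll lying flat, 100 mm across, 48 mm high. Origin: centre of its underside.
- spray_bottle: Bystander: green bottle, 60 mm across, 160 mm high. Origin: centre of its underside.
- scanner: Bystander: hand scanner lying on its side, about 165 x 65 x 34 mm, handle to its -x. Origin: centre of its underside.
- note_holder: Bystander: grey holder with a pad of paper, 100 x 75 x 26 mm. Origin: centre of its underside.

How it is judged (in metres and radians):
On the way, in this order (a step that is already met when the one before it is completed fails the run):
1. the catch is pressed down out of the stop's way (value of joint catch above 0.01 m), for 0.1 s.
2. the stop has left the track through its open end (x of stop in the frame of rail above 0.175 m and y of stop in the frame of rail between -0.04 and 0.04 m).
At the end, for the whole second after the job is handed in: The stop stands at rest in the blue tray: its foot's centre within 75 mm (x) and 65 mm (y) of the tray's centre and no higher than 12 mm above the bench, tilted less than 0.12 rad; the catch is still down (over 10 mm) (x of stop in the frame of tray between -0.075 and 0.075 m and y of stop in the frame of tray between -0.065 and 0.065 m and z of stop in the frame of tray below 0.012 m and angle between stop's own z axis and vertical below 0.12 rad and linear speed of stop below 0.02 m/s and value of joint catch above 0.01 m); the robot touches nothing.
It fails at once if the carton is moved more than 40 mm (distance of carton from where it was at the start of the episode above 0.04 m).
It fails at once if the tape roll is moved more than 40 mm (distance of tape_roll from where it was at the start of the episode above 0.04 m).
It fails at once if the spray bottle is moved more than 40 mm (distance of spray_bottle from where it was at the start of the episode above 0.04 m).
It fails at once if the scanner is moved more than 40 mm (distance of scanner from where it was at the start of the episode above 0.04 m).
It fails at once if the note holder is moved more than 40 mm (distance of note_holder from where it was at the start of the episode above 0.04 m).
It also fails if it takes over 72 s, if anything falls off the work surface, if the arm or the gripper's body presses on something with over 40 N, if the wrist force passes 120 N, or if a joint passes its speed limit or range.

## Robot

A 6-joint arm with a two-finger parallel gripper is mounted at the origin on the work surface. World frame = base frame: x ahead of the robot, y to its left, z up, the work surface at z = 0. Lengths are in mm, angles in rad, forces in N, time in s.
With the tool pointing down it reaches from about 350 to 775 mm from the base axis. Payload 7.3 kg.
Tool frame: the origin (TCP) lies midway between the tips of the shut fingers; the grasp point (between the pads) lies 19 mm behind it (bot.grip_depth is the distance from the TCP to the grasp point, in mm); z points along the fingers, x is the direction in which the jaws open and shut, and the axes are right-handed (so a half turn about z gives the same grasp; the last joint's range is limited). The gripper opens to 92 mm and grips with 3 to 60 N. Pads are 19 mm wide; open, the fingers measure 130 mm over their backs; the gripper's body (75 mm by 190 mm) begins 47 mm behind the grasp point.
Start: joints at [-1.256, 0.342, 1.524, -0, 1.275, -0.146], TCP at [233.473, -470.25, 226.741] pointing down, gripper open.
Joint ranges: [-2.53, 2.53], [-0.77, 2.02], [0.04, 2.7], [-1, 4.14], [0.28, 2.66], [-3.11, 3.11]. Speed limits (rad/s): [2.57, 2.57, 3.14, 3.14, 3.14, 3.14].

## Interface

Orientations are given as [roll, pitch, yaw] about the fixed x, y, z axes, in that order (R = Rz(yaw) Ry(pitch) Rx(roll)).
In Python, from plant import bot gives the robot as it stands. The module is installed in compiled form; this text tells all that it offers.
- The arm moves only by the shell command python3 -m inch 'ROWS'. ROWS is JSON, a list that holds one entry, the list of rows, each a list of 7 numbers: the shift along the tool's x, y, z each as a share of 0.2 m, from -1 to 1, then the turn, a rotation vector about the tool's x, y, z each as a share of 45 degrees, from -1 to 1, then the closure, from -1 (fully open) to 1 (shut), so that 0 is half open. A call has exactly 10 rows; each row is the pose to reach, as a shift and turn from the pose commanded when the call began, along the tool's axes at that moment; what a row does not reach only later rows make up. A row lasts 1/8 s, in which the tool goes at most 62.5 mm and 10.7 degrees, less where a joint would pass 70% of its speed; a pose out of reach is approached as far as the arm can. A call with a number of a shift or a turn outside -1 to 1 is refused whole. A call with a gripper value outside its range is refused whole. The fingers move at their own pace and stop on an object; the grip force is fixed at half the most. Time passes only in rows, so rows that repeat a pose let the fingers close, or fill a call up. It gives the time, the measured TCP pose, the force and the opening at its end, in the units of the state.
- bot.get_obs(): the state, without advancing time (a new reading comes with each control period).
- bot.capture(name): name is "scene" or "top"; returns the picture (480x640x3 uint8, red, green, blue); there is no depth.
- bot.camera_params(name): a dict with "fx", "fy", "cx", "cy" (pixels), "R" (3x3) and "t" (3): a world point X has camera coordinates R X + t. Camera axes: x right, y down, z forward; pixel columns grow to the right and rows downward; lengths in mm; the calibration is good to about 2 mm. A picture is of the moment at which its call begins. camera_params takes no time and is no camera call.
- bot.close_job(): hands the job in, once; it reports no verdict.
The state is a dict: "time": time; "joint_positions": joint angles; "dq": joint speeds; "tau": joint torques, N m; "tool_pos": TCP position; "tcp_rot": TCP orientation; "contact_force": force on the tool from outside, world axes, zero at the start; "moment": the same for the moment, N m; "grip_width": finger opening in mm.
Only numpy, scipy, OpenCV 4.12 (cv2) and the standard library are available. Lean on these libraries where they do the work, as an engineer would, in place of code of your own. Each camera call takes 0.05 s, during which the arm holds its last target.

## Working session

There is one attempt and no reset: what is moved stays moved. The work goes in short steps, Python scripts to look and compute and a shell command to move; the robot and the scene stay as the last step left them, time stands still between calls to the robot, and variables do not carry over. Pictures are saved under pics/ and viewed, and the job is handed in when it is done.

```bash
mkdir -p pics
python3 - <<'E'
from plant import bot
import cv2,numpy as np
for n in("scene","top"):
    p=bot.capture(n); cv2.imwrite(f"pics/{n}0.png",p[:,:,::-1]); c=bot.camera_params(n); print(n,{k:np.round(v,3).tolist() for k,v in c.items()})
print(bot.get_obs())
E
```

```text
scene {'fx': 479.365, 'fy': 479.365, 'cx': 316.645, 'cy': 248.204, 'R': [[0.504, 0.864, -0.008], [0.475, -0.285, -0.832], [-0.721, 0.416, -0.554]], 't': [-278.083, -199.808, 1480.903]}
top {'fx': 447.635, 'fy': 447.635, 'cx': 320.161, 'cy': 236.413, 'R': [[-0.012, -1.0, 0.007], [-0.999, 0.012, -0.048], [0.048, -0.007, -0.999]], 't': [-4.142, 556.3, 913.543]}
{'time': 0.1, 'joint_positions': array([-1.25601954e+00,  3.42659221e-01,  1.52492362e+00, -1.06096641e-05,
        1.27538256e+00, -1.45975109e-01]), 'dq': array([ 0.00015945, -0.00128402, -0.00263433, -0.00022355, -0.0005249 ,
        0.0004529 ]), 'tau': array([ 2.49306133e-03, -4.32002449e+01, -2.44695014e+01,  7.19764992e-02,
        5.25480928e-02, -3.32218860e-05]), 'tool_pos': array([ 233.34265016, -469.89249764,  226.11050494]), 'tcp_rot': array([-3.14140302e+00,  1.35962291e-03, -1.11004121e+00]), 'contact_force': array([-0.10278335,  0.63574576,  0.32375577]), 'moment': array([-0.01126123,  0.0282652 , -0.00303962]), 'grip_width': 91.704563653044}
```

View pics/scene0.png

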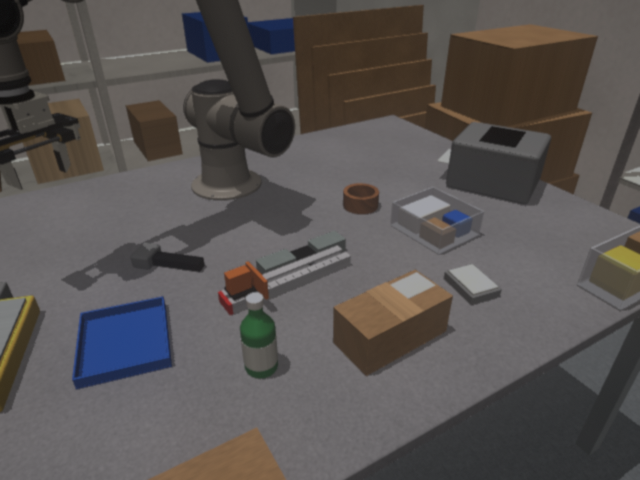

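View pics/top0.png

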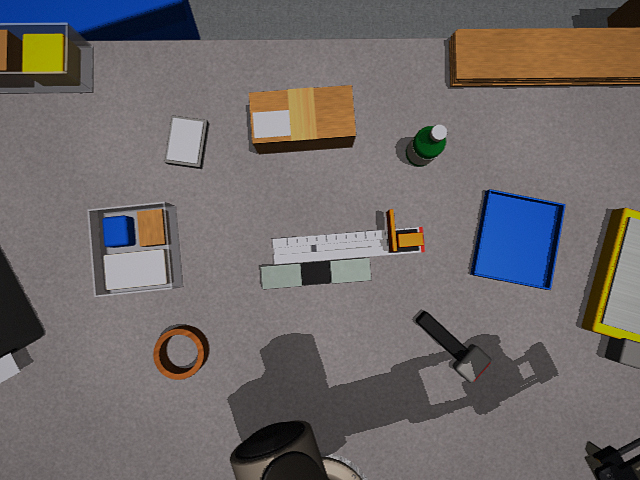

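The top view shows the rail across the middle with its red cap at (423,239) and open end at about (273,248). The dark recess is at about (316,272), the stop at about (408,240), the tray at (518,240) and the bin at left. I'll segment these next.

```bash
cat > h.py <<'E'
import numpy as np,cv2
from plant import bot
def ray(n,uv,z):
    c=bot.camera_params(n);R=np.array(c['R']);t=np.array(c['t'])
    uv=np.atleast_2d(uv).astype(float)
    d=np.c_[(uv[:,0]-c['cx'])/c['fx'],(uv[:,1]-c['cy'])/c['fy'],np.ones(len(uv))]@R
    o=-R.T@t
    return o+d*((z-o[2])/d[:,2])[:,None]
def proj(n,X):
    c=bot.camera_params(n);p=np.atleast_2d(X)@np.array(c['R']).T+np.array(c['t'])
    return np.c_[c['fx']*p[:,0]/p[:,2]+c['cx'],c['fy']*p[:,1]/p[:,2]+c['cy']]
E
python3 - <<'E'
from h import *
im=cv2.imread('pics/top0.png');hsv=cv2.cvtColor(im,cv2.COLOR_BGR2HSV)
def big(m,box):
    k=np.zeros(m.shape,np.uint8);x0,y0,x1,y1=box;k[y0:y1,x0:x1]=255
    m=cv2.bitwise_and(m,k);cs,_=cv2.findContours(m,0,2);return sorted(cs,key=cv2.contourArea)[::-1]
def rep(nm,m,box,z,k=1):
    for c in big(m,box)[:k]:
        r=cv2.minAreaRect(c);b=cv2.boxPoints(r);print(nm,cv2.contourArea(c),np.round(b,1).tolist());print('  w',np.round(ray('top',b,z)[:,:2],1).tolist(),'c',np.round(ray('top',r[0],z)[0,:2],1))
rep('tray',cv2.inRange(hsv,(105,120,60),(130,255,255)),(440,170,590,310),25)
rep('ledge',cv2.inRange(hsv,(50,12,110),(95,255,255)),(240,245,390,300),36,2)
rep('white',cv2.inRange(hsv,(0,0,165),(179,40,255)),(260,220,440,270),27,3)
rep('dark',cv2.inRange(hsv,(0,0,0),(179,255,60)),(290,255,340,290),24)
rep('red',cv2.inRange(hsv,(0,180,120),(5,255,255)),(400,220,440,260),27)
rep('orange',cv2.inRange(hsv,(10,150,120),(25,255,255)),(380,200,435,260),68,2)
cv2.imwrite('pics/crop0.png',cv2.resize(im[195:300,250:440],None,fx=4,fy=4,interpolation=2))
E
```

```text
tray 6674.0 [[473.0, 275.70001220703125], [488.8999938964844, 188.8000030517578], [566.2999877929688, 202.89999389648438], [550.5, 289.79998779296875]]
  w [[471.6, -321.8], [649.7, -359.6], [618.8, -518.6], [441.0, -479.3]] c [ 544.8 -419.7]
ledge 805.5 [[260.70001220703125, 266.3999938964844], [299.79998779296875, 263.29998779296875], [301.6000061035156, 285.3999938964844], [262.3999938964844, 288.6000061035156]]
  w [[496.1, 109.7], [501.4, 31.0], [457.0, 27.9], [451.7, 106.4]] c [476.5  68.8]
ledge 786.5 [[330.0, 260.70001220703125], [368.79998779296875, 257.6000061035156], [370.5, 279.79998779296875], [331.70001220703125, 282.8999938964844]]
  w [[505.9, -29.9], [511.1, -108.2], [466.6, -111.0], [461.4, -32.8]] c [486.2 -70.5]
white 2555.5 [[272.29998779296875, 238.6999969482422], [418.3999938964844, 226.6999969482422], [420.5, 252.0], [274.29998779296875, 264.0]]
  w [[552.1, 86.9], [573.0, -212.0], [521.3, -215.0], [500.5, 83.1]] c [536.7 -64. ]
white 3.5 [[405.0, 227.0], [418.0, 227.0], [418.0, 231.0], [405.0, 231.0]]
  w [[572.8, -184.5], [572.4, -211.1], [564.3, -210.9], [5
[... 489 characters left out ...]
96875, 226.39999389648438], [422.6000061035156, 231.8000030517578], [420.20001220703125, 232.60000610351562]]
  w [[572.0, -211.9], [573.6, -216.9], [562.5, -220.3], [560.9, -215.3]] c [ 567.3 -216.1]
orange 279.5 [[397.70001220703125, 233.89999389648438], [422.0, 231.6999969482422], [423.1000061035156, 244.5], [398.8999938964844, 246.6999969482422]]
  w [[556.6, -161.8], [560.4, -209.3], [535.3, -211.0], [531.6, -163.6]] c [ 546.  -186.5]
orange 115.5 [[389.29998779296875, 209.10000610351562], [393.1000061035156, 208.6999969482422], [396.79998779296875, 249.89999389648438], [393.0, 250.3000030517578]]
  w [[605.5, -146.3], [606.1, -153.7], [525.5, -159.4], [524.9, -152.0]] c [ 565.4 -152.9]
```

View pics/crop0.png

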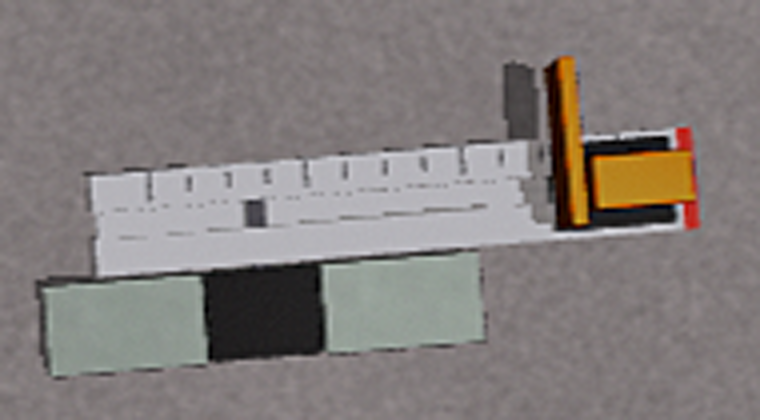

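```bash
cat >> h.py <<'E'
from scipy.spatial.transform import Rotation as Ro
def to(p,yawdeg):
    o=bot.get_obs();A=Ro.from_euler('xyz',o['tcp_rot']);B=Ro.from_euler('xyz',[180,0,yawdeg],degrees=True)
    s=A.inv().apply(np.array(p)-o['tool_pos'])/200;r=np.degrees((A.inv()*B).as_rotvec())/45
    print('t',round(o['time'],2),'tcp',np.round(o['tool_pos'],1),'rot',np.round(np.degrees(o['tcp_rot']),1),'w',round(float(o['grip_width']),1),'F',np.round(o['contact_force'],1),'| shift',np.round(s,4),'turn',np.round(r,4))
E
python3 - <<'E'
from h import *
print(ray('top',[[416,150]],0),ray('top',[[439,131]],160),ray('top',[[257,153],[355,147]],0),ray('scene',[[255,299]],155))
# rail open end check in scene
ra=np.array([536.7,-64,0]);xr=np.array([-.069,.9976,0]);yr=np.array([-.9976,-.069,0]);z=np.array([0,0,1])
f=lambda x,y,h:ra+x*xr+y*yr+h*z
P=[f(150,-26,27),f(150,26,27),f(-150,-26,27),f(36.6,51,36),f(96.6,51,36),f(-43.4,74,36),f(-125,0,80)]
im=cv2.imread('pics/scene0.png')
for u in proj('scene',P): cv2.circle(im,tuple(np.round(u*1).astype(int)),1,(255,0,255),-1)
cv2.imwrite('pics/chk.png',cv2.resize(im[220:330,200:370],None,fx=4,fy=4))
to(f(66.6,52,150),3.95)
E
```

```text
[[ 738.11713007 -216.69914278    0.        ]] [[ 733.03417986 -221.89315654  160.        ]] [[735.25877568 120.61850681   0.        ]
 [745.9179325  -87.20700304   0.        ]] [[ 732.93314159 -219.83724203  155.        ]]
t 0.1 tcp [ 233.3 -469.9  226.1] rot [-1.80e+02  1.00e-01 -6.36e+01] w 91.7 F [-0.1  0.6  0.3] | shift [-1.5499 -2.1477  0.3831] turn [-1.2000e-03  1.4000e-03 -1.5011e+00]
```

View pics/chk.png

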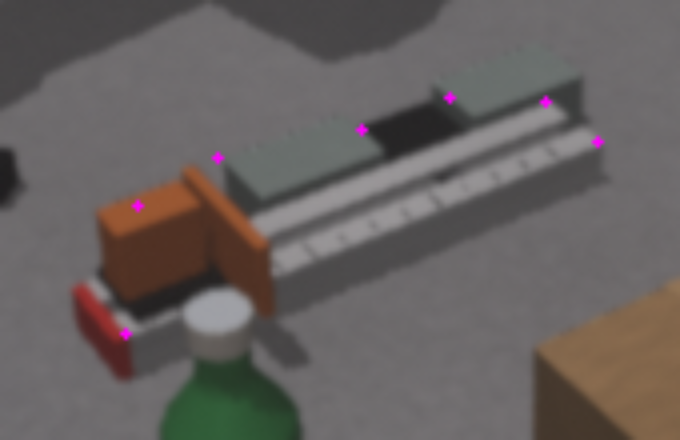

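```bash
python3 -m inch '[[[-0.16,-0.2,0,0,0,-0.15,1],[-0.32,-0.4,0,0,0,-0.3,1],[-0.48,-0.6,0,0,0,-0.45,1],[-0.64,-0.8,0,0,0,-0.6,1],[-0.8,-1,0,0,0,-0.75,1],[-0.8,-1,0,0,0,-0.75,1],[-0.8,-1,0,0,0,-0.75,1],[-0.8,-1,0,0,0,-0.75,1],[-0.8,-1,0,0,0,-0.75,1],[-0.8,-1,0,0,0,-0.75,1]]]'
python3 - <<'E'
from h import *
to([480.5,-0.9,150],3.95)
E
```

```text
time: 1.35
tool_pos: [341.2, -238.6, 226.6]
tcp_rot: [3.142, 0.0, -0.522]
contact_force: [0.7, 0.4, -0.2]
grip_width: 1.0
t 1.35 tcp [ 341.2 -238.6  226.6] rot [180.    0.  -29.9] w 1.0 F [ 0.7  0.4 -0.2] | shift [ 0.0109 -1.3775  0.383 ] turn [ 0.000e+00  2.000e-04 -7.529e-01]
```

```bash
python3 -m inch '[[[0,-0.2,0,0,0,-0.15,1],[0,-0.4,0,0,0,-0.3,1],[0,-0.6,0,0,0,-0.45,1],[0,-0.8,0,0,0,-0.6,1],[0.01,-1,0,0,0,-0.75,1],[0.01,-1,0,0,0,-0.753,1],[0.01,-1,0.1,0,0,-0.753,1],[0.01,-1,0.2,0,0,-0.753,1],[0.01,-1,0.3,0,0,-0.753,1],[0.01,-1,0.38,0,0,-0.753,1]]]'
python3 - <<'E'
from h import *
to([480.5,-0.9,60],3.95)
E
```

```text
time: 2.6
tool_pos: [442.1, -66.6, 149.9]
tcp_rot: [3.141, 0.001, 0.068]
contact_force: [-0.2, 0.6, -0.5]
grip_width: 0.9
t 2.6 tcp [442.1 -66.6 149.9] rot [180.    0.    3.9] w 0.9 F [-0.2  0.6 -0.5] | shift [ 0.2143 -0.3148  0.4495] turn [ 0.0002  0.001  -0.0013]
```

```bash
python3 -m inch '[[[0.07,-0.1,0,0,0,0,1],[0.14,-0.2,0,0,0,0,1],[0.214,-0.315,0,0,0,0,1],[0.214,-0.315,0.15,0,0,0,1],[0.214,-0.315,0.3,0,0,0,1],[0.214,-0.315,0.45,0,0,0,1],[0.214,-0.315,0.45,0,0,0,1],[0.214,-0.315,0.45,0,0,0,1],[0.214,-0.315,0.45,0,0,0,1],[0.214,-0.315,0.45,0,0,0,1]]]'
python3 - <<'E'
from h import *
to([480.5,-0.9,11],3.95)
a=bot.capture('scene')[:,:,::-1];b=bot.capture('top')[:,:,::-1]
cv2.imwrite('pics/p1.png',np.hstack([cv2.resize(a[200:320,200:370],(400,282)),cv2.resize(b[195:315,250:420],(400,282))]))
E
```

```text
time: 3.85
tool_pos: [481.6, 0.2, 61.6]
tcp_rot: [3.141, -0.002, 0.07]
contact_force: [-0.2, 0.1, 0.4]
grip_width: 0.8
t 3.85 tcp [4.816e+02 2.000e-01 6.160e+01] rot [ 1.8e+02 -1.0e-01  4.0e+00] w 0.8 F [-0.2  0.1  0.4] | shift [-0.0061  0.0048  0.253 ] turn [ 0.0007 -0.0023  0.0018]
```

View pics/p1.png

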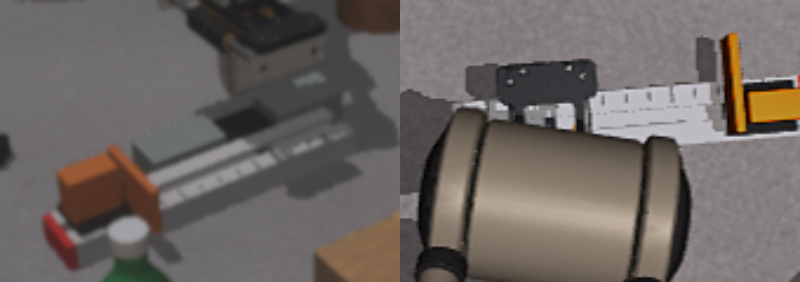

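Run:
```python
from h import *
print(proj('scene',[[481.6,.2,61.6],[481.6,.2,36]]),proj('scene',[[481.6,-20,110]]))
a=bot.capture('scene')[:,:,::-1]
cv2.imwrite('pics/p2.png',cv2.resize(a[190:290,250:390],None,fx=5,fy=5,interpolation=2))
```

```text
[[301.1170827  238.51032301]
 [301.3986256  247.80615039]] [[292.58046276 222.63371998]]
```

View pics/p2.png

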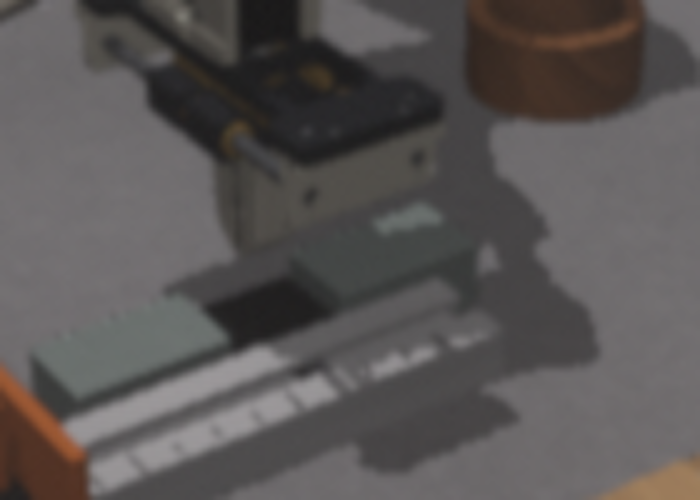

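Run:
```python
from h import *
P=[[576,-37,128],[576,37,128],[576,37,160],[576,-37,160],[481+19,-10,62],[481+19,10,62],[481+19,-10,110],[481+19,10,110],[481-19,-10,62],[481-19,-10,110]]
for p,u in zip(P,proj('scene',P)): print(p,np.round((u-[250,190])*5))
```

```text
[576, -37, 128] [283. 237.]
[576, 37, 128] [436. 189.]
[576, 37, 160] [437. 123.]
[576, -37, 160] [281. 170.]
[500, -10, 62] [255. 267.]
[500, 10, 62] [294. 254.]
[500, -10, 110] [253. 175.]
[500, 10, 110] [292. 164.]
[462, -10, 62] [216. 228.]
[462, -10, 110] [212. 138.]
```

```bash
python3 -m inch '[[[-0.005,0.004,0.03,0,0,0,1],[-0.005,0.004,0.06,0,0,0,1],[-0.005,0.004,0.09,0,0,0,1],[-0.005,0.004,0.12,0,0,0,1],[-0.005,0.004,0.15,0,0,0,1],[-0.005,0.004,0.175,0,0,0,1],[-0.005,0.004,0.2,0,0,0,1],[-0.005,0.004,0.22,0,0,0,1],[-0.005,0.004,0.24,0,0,0,1],[-0.005,0.004,0.24,0,0,0,1]]]'
python3 -m inch '[[[0,0,0,0,0,0,1],[0,0,0.003,0,0,0,1],[0,0,0.005,0,0,0,1],[0,0,0.008,0,0,0,1],[0,0,0.01,0,0,0,1],[0,0,0.01,0,0,0,1],[0,0,0.01,0,0,0,1],[0,0,0.01,0,0,0,1],[0,0,0.01,0,0,0,1],[0,0,0.01,0,0,0,1]]]'
```

```text
time: 5.25
tool_pos: [480.1, -0.5, 12.6]
tcp_rot: [3.141, -0.0, 0.07]
contact_force: [-0.1, 0.9, -0.4]
grip_width: 0.7
time: 6.5
tool_pos: [480.2, -0.6, 11.2]
tcp_rot: [3.141, -0.0, 0.071]
contact_force: [-0.9, 0.1, 6.3]
grip_width: 0.6
```

```bash
python3 -m inch '[[[0,0,0.003,0,0,0,1],[0,0,0.005,0,0,0,1],[0,0,0.008,0,0,0,1],[0,0,0.01,0,0,0,1],[0,0,0.01,0,0,0,1],[0,0,0.01,0,0,0,1],[0,0,0.01,0,0,0,1],[0,0,0.01,0,0,0,1],[0,0,0.01,0,0,0,1],[0,0,0.01,0,0,0,1]]]'
```

```text
time: 7.75
tool_pos: [480.1, -0.6, 10.7]
tcp_rot: [3.141, -0.001, 0.071]
contact_force: [-7.5, 1.1, 24.9]
grip_width: 0.7
```

Pressed to z 10.7 with force climbing to 25 N, so the catch is at its bottom stop. Next I'll retreat upwards and check.

```bash
python3 -m inch '[[[0,0,-0.1,0,0,0,1],[0,0,-0.2,0,0,0,1],[0,0,-0.4,0,0,0,1],[0,0,-0.6,0,0,0,1],[0,0,-0.7,0,0,0,1],[0,0.3,-0.7,0,0,0,0.5],[0,0.6,-0.7,0,0,0,0],[0.1,0.9,-0.7,0,0,0,-1],[0.2,0.95,-0.7,0,0,0,-1],[0.28,0.95,-0.7,0,0,0,-1]]]'
python3 - <<'E'
from h import *
a=bot.capture('scene')[:,:,::-1];b=bot.capture('top')[:,:,::-1]
cv2.imwrite('pics/p3.png',np.hstack([cv2.resize(a[200:320,200:370],(400,282)),cv2.resize(b[195:315,250:420],(400,282))]))
to([546.5,-186.5,100],3.95)
E
```

```text
time: 9.0
tool_pos: [549.7, -187.7, 148.2]
tcp_rot: [-3.142, 0.0, 0.068]
contact_force: [1.0, 0.6, -0.4]
grip_width: 45.7
t 9.1 tcp [ 550.2 -186.5  148.2] rot [-180.   -0.    4.] w 54.1 F [ 1.3  0.4 -0.6] | shift [-0.0184 -0.001   0.2409] turn [-0.     -0.0003  0.0017]
```

View pics/p3.png

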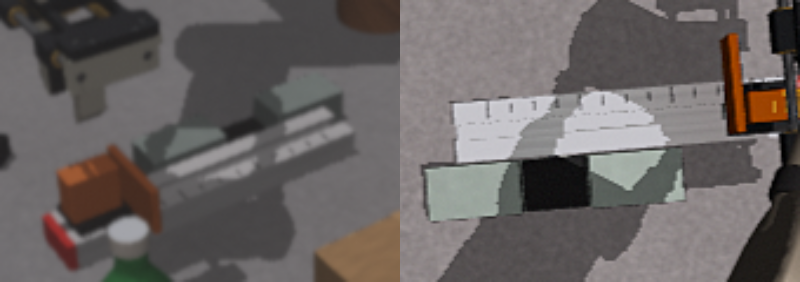

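```bash
python3 -m inch '[[[-0.018,0,0,0,0,0,-1],[-0.018,0,0,0,0,0,-1],[-0.018,0,0,0,0,0,-1],[-0.018,0,0,0,0,0,-1],[-0.018,0,0.1,0,0,0,-1],[-0.018,0,0.2,0,0,0,-1],[-0.018,0,0.24,0,0,0,-1],[-0.018,0,0.24,0,0,0,-1],[-0.018,0,0.24,0,0,0,-1],[-0.018,0,0.24,0,0,0,-1]]]'
python3 - <<'E'
from h import *
a=bot.capture('scene')[:,:,::-1]
o=bot.get_obs();print(proj('scene',o['tool_pos'])-[170,180])
cv2.imwrite('pics/p4.png',cv2.resize(a[180:320,170:340],None,fx=4,fy=4,interpolation=2))
to([546.5,-186.5,47],3.95)
E
```

```text
time: 10.35
tool_pos: [546.1, -186.6, 101.5]
tcp_rot: [3.141, -0.001, 0.071]
contact_force: [-0.6, 0.2, -0.4]
grip_width: 91.6
[[63.8237099  82.50702075]]
t 10.4 tcp [ 546.  -186.5  101.4] rot [ 1.8e+02 -1.0e-01  4.0e+00] w 92.0 F [ 0.4 -0.6 -0.1] | shift [ 2.100e-03 -2.000e-04  2.719e-01] turn [ 0.0009 -0.0013  0.002 ]
```

View pics/p4.png

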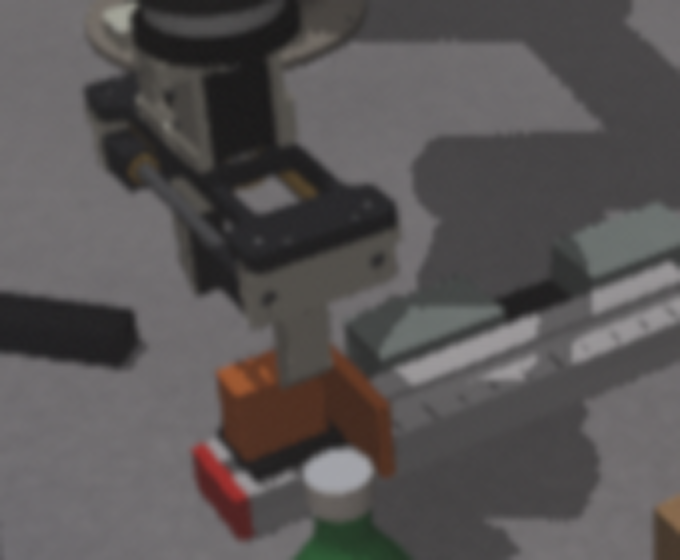

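```bash
python3 -m inch '[[[0,0.005,0.07,0,0,0,-1],[0,0.005,0.14,0,0,0,-1],[0,0.005,0.2,0,0,0,-1],[0,0.005,0.26,0,0,0,-1],[0,0.005,0.26,0,0,0,-1],[0,0.005,0.26,0,0,0,0],[0,0.005,0.26,0,0,0,1],[0,0.005,0.26,0,0,0,1],[0,0.005,0.26,0,0,0,1],[0,0.005,0.26,0,0,0,1]]]'
python3 -m inch '[[[0,0,0,0,0,0,1],[0,0,0,0,0,0,1],[0,-0.02,0,0,0,0,1],[0,-0.04,0,0,0,0,1],[0,-0.06,0,0,0,0,1],[0,-0.08,0,0,0,0,1],[0,-0.1,0,0,0,0,1],[0,-0.1,0,0,0,0,1],[0,-0.1,0,0,0,0,1],[0,-0.1,0,0,0,0,1]]]'
```

```text
time: 11.65
tool_pos: [545.8, -187.4, 48.8]
tcp_rot: [3.141, -0.0, 0.07]
contact_force: [-0.3, 0.2, 0.5]
grip_width: 46.5
time: 12.9
tool_pos: [544.3, -167.0, 48.7]
tcp_rot: [-3.141, 0.0, 0.07]
contact_force: [0.4, 1.7, 0.9]
grip_width: 25.7
```

```bash
python3 -m inch '[[[0,-0.1,0,0,0,0,1],[0,-0.2,0,0,0,0,1],[0,-0.3,0,0,0,0,1],[0,-0.4,0,0,0,0,1],[0,-0.5,0,0,0,0,1],[0,-0.6,0,0,0,0,1],[0,-0.7,0,0,0,0,1],[0,-0.7,0,0,0,0,1],[0,-0.7,0,0,0,0,1],[0,-0.7,0,0,0,0,1]]]'
python3 - <<'E'
from h import *
b=bot.capture('top')[:,:,::-1];a=bot.capture('scene')[:,:,::-1]
cv2.imwrite('pics/p5.png',np.hstack([cv2.resize(a[180:320,190:390],(400,280)),cv2.resize(b[175:315,240:440],(400,280))]))
to([546.5,-186.5,47],3.95)
E
```

```text
time: 14.15
tool_pos: [534.5, -28.1, 48.7]
tcp_rot: [-3.141, 0.0, 0.07]
contact_force: [-0.2, 2.4, 1.6]
grip_width: 25.6
t 14.25 tcp [534.6 -28.2  48.7] rot [-180.   -0.    4.] w 26.1 F [0.5 2.7 0.3] | shift [0.0045 0.7938 0.0086] turn [-0.0001 -0.0001  0.0007]
```

View pics/p5.png

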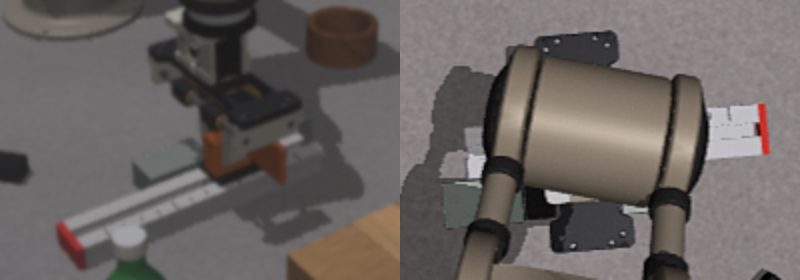

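```bash
python3 -m inch '[[[0,-0.1,0,0,0,0,1],[0,-0.2,0,0,0,0,1],[0,-0.3,0,0,0,0,1],[0,-0.4,0,0,0,0,1],[0,-0.5,0,0,0,0,1],[0,-0.6,0,0,0,0,1],[0,-0.7,0,0,0,0,1],[0,-0.8,0,0,0,0,1],[0,-0.8,0,0,0,0,1],[0,-0.8,0,0,0,0,1]]]'
python3 - <<'E'
from h import *
b=bot.capture('top')[:,:,::-1];a=bot.capture('scene')[:,:,::-1]
cv2.imwrite('pics/p6.png',np.hstack([cv2.resize(a[160:300,220:420],(400,280)),cv2.resize(b[175:315,200:400],(400,280))]))
to([546.5,-186.5,47],3.95)
E
```

```text
time: 15.5
tool_pos: [522.8, 132.2, 48.4]
tcp_rot: [3.141, 0.001, 0.071]
contact_force: [-0.6, -0.6, -2.0]
grip_width: 25.8
t 15.6 tcp [523.1 131.6  48.5] rot [180.   0.   4.] w 25.6 F [ 0.   0.5 -2.5] | shift [0.0051 1.5947 0.008 ] turn [0.0002 0.0005 0.0016]
```

View pics/p6.png

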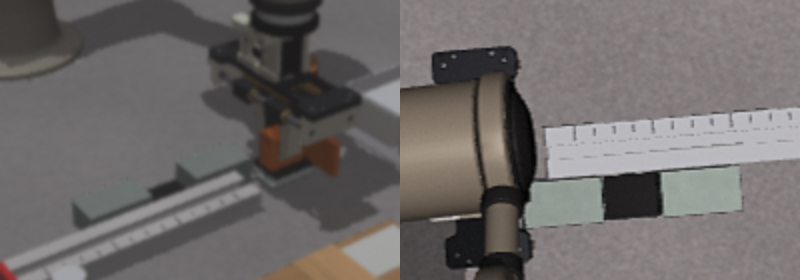

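```bash
python3 -m inch '[[[0,0,-0.05,0,0,0,1],[0,0,-0.1,0,0,0,1],[0,0,-0.2,0,0,0,1],[0,0,-0.35,0,0,0,1],[0,0,-0.5,0,0,0,1],[0,0.15,-0.55,0,0,0,1],[0,0.35,-0.55,0,0,0,1],[0,0.55,-0.55,0,0,0,1],[0,0.75,-0.55,0,0,0,1],[0,0.95,-0.55,0,0,0,1]]]'
python3 -m inch '[[[0,0.2,0,0,0,0,1],[0,0.4,0,0,0,0,1],[0,0.6,0,0,0,0,1],[0,0.8,0,0,0,0,1],[0,0.95,0,0,0,0,1],[0,0.95,0,0,0,0,1],[0,0.95,0,0,0,0,1],[0,0.95,0,0,0,0,1],[0,0.95,0,0,0,0,1],[0,0.95,0,0,0,0,1]]]'
python3 - <<'E'
from h import *
to([540,-427,150],3.95)
E
```

```text
time: 16.85
tool_pos: [536.7, -59.3, 159.7]
tcp_rot: [3.141, -0.001, 0.07]
contact_force: [0.4, -0.3, -2.3]
grip_width: 25.7
time: 18.1
tool_pos: [550.1, -246.7, 158.8]
tcp_rot: [3.141, -0.0, 0.071]
contact_force: [-0.4, -0.0, -3.5]
grip_width: 26.1
t 18.1 tcp [ 550.1 -246.7  158.8] rot [180.   -0.    4.1] w 26.1 F [-0.4 -0.  -3.5] | shift [-0.1144  0.8954  0.0443] turn [ 0.0001 -0.0001  0.0028]
```

```bash
python3 -m inch '[[[-0.02,0.18,0,0,0,0,1],[-0.04,0.36,0,0,0,0,1],[-0.06,0.54,0,0,0,0,1],[-0.08,0.72,0,0,0,0,1],[-0.11,0.895,0,0,0,0,1],[-0.11,0.895,0.1,0,0,0,1],[-0.11,0.895,0.2,0,0,0,1],[-0.11,0.895,0.3,0,0,0,1],[-0.11,0.895,0.35,0,0,0,1],[-0.11,0.895,0.35,0,0,0,1]]]'
python3 - <<'E'
from h import *
b=bot.capture('top')[:,:,::-1];a=bot.capture('scene')[:,:,::-1]
cv2.imwrite('pics/p7.png',np.hstack([cv2.resize(a[240:400,40:240],(400,320)),cv2.resize(b[160:320,420:620],(400,320))]))
to([540,-427,41],3.95)
E
```

```text
time: 19.35
tool_pos: [540.5, -427.0, 88.1]
tcp_rot: [-3.141, 0.001, 0.071]
contact_force: [0.1, -0.2, -2.7]
grip_width: 25.8
t 19.45 tcp [ 541.1 -427.6   89.6] rot [ 1.799e+02 -1.000e-01  4.000e+00] w 25.7 F [-0.7  0.1 -2.6] | shift [-0.0055 -0.0038  0.2431] turn [ 0.0014 -0.0012  0.002 ]
```

View pics/p7.png

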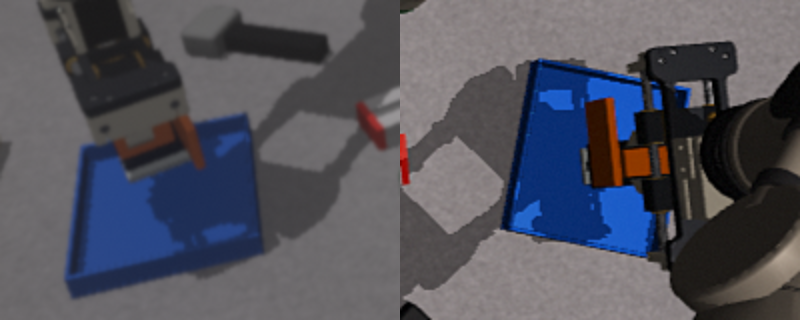

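```bash
python3 -m inch '[[[0,0,0.05,0,0,0,1],[0,0,0.1,0,0,0,1],[0,0,0.15,0,0,0,1],[0,0,0.18,0,0,0,1],[0,0,0.21,0,0,0,1],[0,0,0.23,0,0,0,1],[0,0,0.235,0,0,0,1],[0,0,0.235,0,0,0,1],[0,0,0.235,0,0,0,1],[0,0,0.235,0,0,0,1]]]'
python3 - <<'E'
from h import *
a=bot.capture('scene')[:,:,::-1]
cv2.imwrite('pics/p8.png',cv2.resize(a[240:400,40:240],(600,480)))
E
```

```text
time: 20.7
tool_pos: [540.8, -427.4, 42.0]
tcp_rot: [3.141, -0.0, 0.07]
contact_force: [-0.7, 0.3, -2.1]
grip_width: 25.8
```

View pics/p8.png

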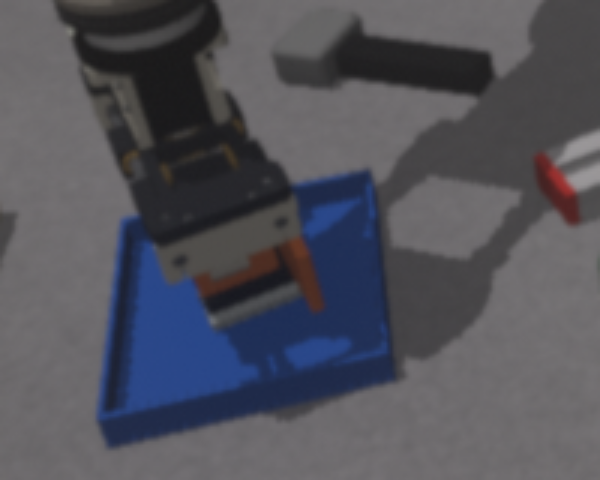

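```bash
python3 -m inch '[[[0,0,0.004,0,0,0,1],[0,0,0.008,0,0,0,1],[0,0,0.01,0,0,0,1],[0,0,0.01,0,0,0,1],[0,0,0.01,0,0,0,1],[0,0,0.01,0,0,0,1],[0,0,0.01,0,0,0,1],[0,0,0.01,0,0,0,1],[0,0,0.01,0,0,0,1],[0,0,0.01,0,0,0,1]]]'
```

```text
time: 22.0
tool_pos: [540.8, -427.4, 40.7]
tcp_rot: [3.141, -0.0, 0.071]
contact_force: [-1.8, 2.0, 5.7]
grip_width: 25.6
```

```bash
python3 -m inch '[[[0,0,0,0,0,0,0.2],[0,0,0,0,0,0,-0.2],[0,0,0,0,0,0,-0.5],[0,0,0,0,0,0,-0.5],[0,0,0,0,0,0,-0.5],[0,0,-0.05,0,0,0,-0.5],[0,0,-0.1,0,0,0,-0.5],[0,0,-0.3,0,0,0,-0.5],[0,0,-0.5,0,0,0,-0.5],[0,0,-0.6,0,0,0,-0.5]]]'
python3 -m inch '[[[-0.2,0,0,0,0,0,-0.5],[-0.4,-0.2,0,0,0,0,-0.5],[-0.5,-0.4,0,0,0,0,-0.5],[-0.5,-0.6,0,0,0,0,-0.5],[-0.5,-0.8,0,0,0,0,-0.5],[-0.5,-0.8,0,0,0,0,-0.5],[-0.5,-0.8,0,0,0,0,-0.5],[-0.5,-0.8,0,0,0,0,-0.5],[-0.5,-0.8,0,0,0,0,-0.5],[-0.5,-0.8,0,0,0,0,-0.5]]]'
python3 - <<'E'
from h import *
b=bot.capture('top')[:,:,::-1].copy();a=bot.capture('scene')[:,:,::-1]
cv2.imwrite('pics/p9.png',np.hstack([cv2.resize(a[240:400,40:240],(400,320)),cv2.resize(b[160:320,380:580],(400,320))]))
cv2.imwrite('pics/p9t.png',b)
hsv=cv2.cvtColor(b,cv2.COLOR_BGR2HSV);m=cv2.inRange(hsv,(8,150,80),(25,255,255));m[:, :430]=0;m[:,590:]=0;m[:160]=0;m[320:]=0
cs,_=cv2.findContours(m,0,2)
for c in cs:
    if cv2.contourArea(c)>40:
        r=cv2.minAreaRect(c);print(cv2.contourArea(c),r[1],ray('top',r[0],72)[0])
        print(np.round(ray('top',cv2.boxPoints(r),72)[:,:2]).tolist())
to([540,-427,41],3.95)
E
```

```text
time: 23.25
tool_pos: [541.5, -428.1, 163.8]
tcp_rot: [3.138, -0.003, 0.071]
contact_force: [0.4, -0.6, -0.2]
grip_width: 68.7
time: 24.5
tool_pos: [429.6, -275.2, 159.5]
tcp_rot: [-3.142, 0.0, 0.07]
contact_force: [0.5, -0.4, 0.1]
grip_width: 68.5
277.0 (13.030921936035156, 24.07407569885254) [ 539.81866362 -422.71740237   72.        ]
[[550.0, -398.0], [555.0, -445.0], [530.0, -447.0], [525.0, -400.0]]
119.5 (40.435325622558594, 4.713320255279541) [ 559.19102878 -389.81028916   72.        ]
[[598.0, -382.0], [599.0, -391.0], [521.0, -398.0], [520.0, -389.0]]
t 24.6 tcp [ 429.6 -275.   159.6] rot [-180.    0.    4.] w 68.7 F [-0.6 -0.2  0.5] | shift [0.4977 0.7968 0.5927] turn [-0.0001  0.0002  0.0014]
```

View pics/p9.png

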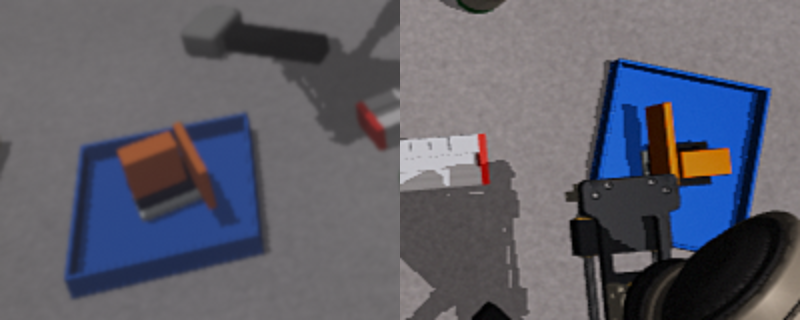

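View pics/p9t.png

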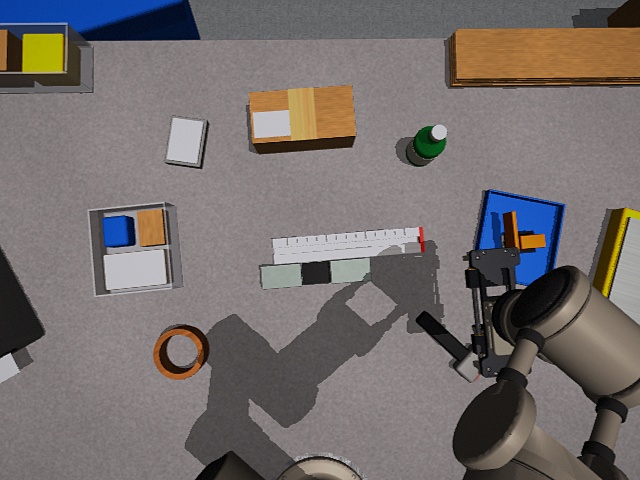

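The stop stands upright in the tray. Its foot centre is at about (539,-417), against a tray centre of (545,-420). No tongue shows in the slot, and everything else sits at its original pixels.

```bash
python3 -c "
from plant import bot
print(bot.close_job())"
```

```text
the job is handed in; nothing more can be done
None
```

The orange stop is off the track and standing upright in the blue tray, and I handed the job in at about 25 s. The hand-in gives no verdict, so the result rests on my own checks.

- **Catch:** I pressed it until the fingertips reached about 10.7 mm above the bench and the force rose to 25 N, so it was at its bottom stop. In the later pictures the tongue no longer shows in the slot.
- **Track:** I gripped the stop across its block (25.7 mm measured, 26 mm expected) and slid it about 320 mm out of the open end. I lifted it only when the foot was about 20 mm past the end.
- **Tray:** The last pictures show it upright, with the foot centre about 6 mm from the tray's centre. It was set down with about 6 N of contact and released cleanly.
- **Bystanders and arm:** The carton, tape roll, spray bottle, scanner and note holder looked unmoved in the last top view. The gripper is clear, about 160 mm above the bench.

One small disagreement: the scene camera put the ledge about 4 mm off from the top camera. The clearances at the recess covered that, and no check failed.

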